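Latch the battery safety box on the repair bench

TASK

Close and latch the grey battery safety box: take the ball knob of its latch bar, lift the bar over the keeper's tooth while pushing the lid shut against its springs, and let the bar drop home in the notch, so that the latch holds the lid when you let go. Never force the bar against the keeper - feel your way - and leave the other things on the bench where they lie.

Things in the scene. Friction and masses are not known exactly. Their poses are not given: they have to be found in the camera images.
- box: Grey steel battery box fixed to the bench, 180 (its x) by 340 (its y) by 85 mm high. Origin on the bench, mid-width; the box runs from y = -190 to +150 mm. The lid slides on its top along y and shuts towards the box's +y. From y = 0 to 150 mm the top is a fixed deck at z = 85 mm, with the keeper in its middle and a spring plunger either side of it (x = +-55 mm).
- lid (a joint): How far the flat aluminium lid (162 x 180 x 4 mm) stands back from its end stop, m: 0 fully forward (box +y), 0.108 wide open. Slides stiffly (1 N plus 80 N per m/s). Below 0.048 the plungers push it open with 2.5 N rising 0.08 N per mm. Latched, it reads between 0.005 and 0.039, by the keeper's adjustment; with the nose still in front of the tooth, over 0.046.
- bar (a joint): Angle of the steel latch bar above level, rad: 0 fully down on its stop (and within 0.045 of it when home in the notch), up to 0.45. Falls by its weight, about 0.42 kg. Hinge axis along the box's x, at box y = -60 mm minus the lid reading, z = 114 mm; the bar points to +y. Nose on top of the tooth: 0.085; over 0.09 it passes the tooth; over 0.25 it would ride over the stop wall too.
- knob (a point): Centre of the black ball knob (28 mm across) on a 12 mm stem on the bar: 105 mm from the hinge along the bar, 37 mm above the hinge axis; bar down: 151 mm above the bench, 32 mm above the bar's top. Axes are the bar's: x along the hinge, y towards the nose. As the bar swings down from 0.14 rad with the lid still, the knob moves 6 mm to +y. Clear on both x sides.
- nose: Block at the bar's free end, 22 mm (x) by 10 mm along the bar by 27 mm high; hangs 17 mm below the bar. Origin at the centre of its underside, 150 mm from the hinge along the bar and 22 mm below the hinge axis (92 mm above the bench with the bar down), 45 mm beyond the knob.
- keeper: Dark base strip (50 x 100 x 2 mm) on the deck; origin under its centre, box y = 95, z = 85 mm. On it a rigid steel plate, adjusted along y differently each time, NOT measured: from the lid's side a tooth (26 mm long, top z = 105 mm, upright faces), notch (14 mm long), stop wall (8 mm thick, top z = 130 mm). Tooth's rear face lies 20.5 to 48.5 mm to -y of the origin. Keep nose contact below 15 N.
- phone: Black phone, 72 x 150 x 9 mm, lying on the robot's side of the box; origin under its centre. Bystander.
- driver: Screwdriver, 160 mm long, lying on the robot's side of the box. Bystander.
- bottle: White solvent bottle, 70 mm across, 200 mm tall, upright; origin under its centre. Bystander.
- can: Air duster can with a red label, 66 mm across, 170 mm tall, upright; origin under its centre. Bystander.
- dish: Small aluminium screw dish, 90 mm across, 25 mm high; origin under its centre. Bystander.
- cell: Flat black laptop battery, 70 x 240 x 9 mm, lying on the bench right of the box; origin under its centre. Bystander.

How it is judged:
By the outcome, as a careful person would: the job done as asked, in the order asked, and still so for the second after the job is handed in, with the robot touching nothing.
It also fails if it takes over 48 s, if anything falls off the work surface, if the arm or the gripper's body presses on something with over 40 N, if the wrist force passes 120 N, or if a joint passes its speed limit or range.

ROBOT

A 6-joint arm with a two-finger parallel gripper is mounted at the origin on the work surface. World frame = base frame: x ahead of the robot, y to its left, z up, the work surface at z = 0. Lengths are in mm, angles in rad, forces in N, time in s.
With the tool pointing down it reaches from about 350 to 775 mm from the base axis. Payload 7.3 kg.
Tool frame: the origin (TCP) lies between the finger pads; the fingertips stand 8 mm ahead of it and the grasp point (between the pads) lies 11 mm behind it; y points along the fingers, z is the direction in which the jaws open and shut, and the axes are right-handed (so a half turn about y gives the same grasp; the last joint's range is limited). The gripper opens to 92 mm and grips with 3 to 60 N. Pads are 19 mm wide; open, the fingers measure 130 mm over their backs; the gripper's body (75 mm by 190 mm) begins 47 mm behind the grasp point.
Start: joints at [1.085, 0.342, 1.524, -0, 1.275, -0.146], TCP at [174.969, 495.008, 200.241] pointing down, gripper open.
Joint ranges: [-2.53, 2.53], [-0.77, 2.02], [0.04, 2.7], [-1, 4.14], [0.28, 2.66], [-3.11, 3.11]. Speed limits (rad/s): [2.57, 2.57, 3.14, 3.14, 3.14, 3.14].

INTERFACE

Orientations are given as [roll, pitch, yaw] about the fixed x, y, z axes, in that order (R = Rz(yaw) Ry(pitch) Rx(roll)).
In Python, from plant import bot, vision, job gives the robot as it stands. The module is installed in compiled form; this text tells all that it offers.
- The arm moves only by the tool arm_command, never from a script. Its argument "deltas" is a list of rows, each a list of 4 numbers: the shift along the tool's x, y, z in m, then the turn about the tool's y in degrees. In form: [[x, y, z, twist], ...]. A call has 1 to 5 rows; each row shifts and turns the commanded pose from where the row before left it, along the tool's axes as they then stand; what a row does not reach is not made up. A row lasts 1/10 s, in which the tool goes at most 50 mm and 8.59 degrees, less where a joint would pass 70% of its speed; a pose out of reach is approached as far as the arm can. A call is refused whole if a number of a shift passes 0.05 or a number of a turn 8.59, either way. A call with a gripper value outside its range is refused whole. "claw" is the closure in counts, from 0 (fully open) to 255 (shut), set as the call begins (left out, the last holds). The fingers move at their own pace and stop on an object; the grip force is fixed at half the most. Time passes only in rows, so rows that do not move let the fingers close. It gives the time, the measured TCP pose, the force and the opening at its end, in the units of the state.
- bot.get_obs(): the state, without advancing time (a new reading comes with each control period).
- vision.capture(name): name is "scene" or "side" or "wrist"; returns a dict with "img" (480x640x3 uint8, red, green, blue), "camera_matrix" (3x3 intrinsics, pixels), "dist_coeffs" ([k1, k2, p1, p2, k3] as OpenCV has them; the pictures are not rectified), "world_to_cam" (4x4, takes a point from world to camera coordinates); the wrist camera has in their place "mount" (4x4, takes a point from camera to tool coordinates, whose origin is the TCP and whose axes are the tool frame's). Camera axes: x right, y down, z forward; pixel columns grow to the right and rows downward; lengths in mm; the calibration is good to about 2 mm. A picture is of the moment at which its call begins: read the wrist's pose just before it. There is no depth.
- job.close_job(): hands the job in, once; it reports no verdict.
Trained networks look in a picture, given as the dict that the camera call returned (one of the last four; its "shot" number tells which), for a name from the list of things; names that differ only in an ending like _2 or _b are one class to them, and where a whole thing is asked for, a point or a joint stands for the part that bears it (a point fixed in the world has none). Each returns a list of dicts, best first, with "confidence" (0 to 1); they miss things now and then, are a little off and sometimes report something else, mostly with a low value. They report only what shows in the picture. A call takes as long as a camera call.
- vision.find_in(picture, name): "xyz" ([x, y, z] in mm, in the coordinates of the camera as it stood for that picture, good to about 4 mm: the middle of the surface that is visible of it).
- vision.regions_of(picture, name): "mask" (480x640 bool, what is visible of it).
The state is a dict: "time": time; "joint_positions": joint angles; "dq": joint speeds; "tau": joint torques, N m; "tool_pos": TCP position; "tcp_rot": TCP orientation; "contact_force": force on the tool from outside, world axes, zero at the start; "moment": the same for the moment, N m; "grip_width": finger opening in mm.
Only numpy, scipy, OpenCV 4.12 (cv2) and the standard library are available. Lean on these libraries where they do the work, as an engineer would, in place of code of your own. Each camera call takes 0.05 s, during which the arm holds its last target. There are 200 camera calls.

## Working session

There is one attempt and no reset: what is moved stays moved. The work goes in short steps, Python scripts to look and compute and a tool call to move; the robot and the scene stay as the last step left them, time stands still between calls to the robot, and variables do not carry over. Pictures are saved under pics/ and viewed, about 8 in all and at most 12, crops included, and the job is handed in when it is done.

Besides the shell and the picture viewer there is one more tool, called after "Call:" in YAML: its name, and indented under it one key for each argument. arm_command: Moves the arm, as the interface text tells. Its arguments: {"type":"object","properties":{"deltas":{"type":"array","items":{"type":"array","items":{"type":"number"}}},"claw":{"type":"number"}},"required":["deltas"]}

```bash
mkdir -p pics
cat > h.py <<'E'
import numpy as np, cv2
from scipy.spatial.transform import Rotation as R
from plant import bot, vision, job
def tool():
    o=bot.get_obs(); T=np.eye(4); T[:3,:3]=R.from_euler('xyz',o['tcp_rot']).as_matrix(); T[:3,3]=o['tool_pos']; return o,T
def c2w(p,T=None):
    return T@p['mount'] if 'mount' in p else np.linalg.inv(p['world_to_cam'])
def find(p,n,T=None,k=2):
    M=c2w(p,T); return [(np.round((M@np.r_[d['xyz'],1])[:3],1).tolist(),round(d['confidence'],2)) for d in vision.find_in(p,n)[:k]]
def save(p,f): cv2.imwrite('pics/'+f,p['img'][:,:,::-1])
E
python3 - <<'E'
from h import *
o,T=tool(); print(o); print(T.round(3))
for c in ['scene','side','wrist']:
    p=vision.capture(c); save(p,c+'0.png'); M=c2w(p,T); print(c,M.round(2).tolist())
    for n in ['box','lid','bar','knob','nose','keeper','phone','driver','bottle','can','dish','cell']: print(n,find(p,n,T))
a=cv2.imread('pics/scene0.png');b=cv2.imread('pics/side0.png')
cv2.imwrite('pics/ab.png',cv2.resize(np.vstack([a,b]),None,fx=.625,fy=.625))
E
```

```text
{'time': 0.0, 'joint_positions': array([ 1.08502953e+00,  3.42716699e-01,  1.52505083e+00,  8.96456297e-06,
        1.27540957e+00, -1.45973092e-01]), 'dq': array([ 0.00208206,  0.00171152, -0.00069665,  0.00058   ,  0.00023405,
       -0.002544  ]), 'tau': array([ 5.08998983e-04, -4.31231582e+01, -2.44217920e+01,  7.17360084e-02,
        5.59050974e-02, -1.51957056e-04]), 'tool_pos': array([174.72065186, 494.57713781, 199.53633347]), 'tcp_rot': array([-1.57236267e+00,  2.38946839e-04, -3.39796510e-01]), 'contact_force': array([-0.40874694,  0.2094509 , -0.3797178 ]), 'moment': array([-0.03987582,  0.02777011, -0.01076519]), 'grip_width': 91.91669455761655}
[[ 9.43000e-01 -1.00000e-03  3.33000e-01  1.74721e+02]
 [-3.33000e-01 -1.00000e-03  9.43000e-01  4.94577e+02]
 [-0.00000e+00 -1.00000e+00 -2.00000e-03  1.99536e+02]
 [ 0.00000e+00  0.00000e+00  0.00000e+00  1.00000e+00]]
scene [[0.51, 0.58, -0.64, 1349.28], [0.86, -0.36, 0.36, -478.16], [-0.02, -0.73, -0.68, 1012.65], [0.0, 0.0, 0.0, 1.0]]
box [([628.4, -98.9, 90.1], 0.66), ([571.3, 23.3, 105.4], 0.32)]
lid [([637.5, -182.8, 95.3]
[... 606 characters left out ...]
.0, -186.6, 95.7], 0.94)]
bar [([599.8, -96.9, 117.1], 0.91), ([562.8, -472.1, 6.9], 0.33)]
knob [([603.2, -96.9, 117.7], 0.89), ([581.5, -43.5, 115.8], 0.48)]
nose []
keeper [([557.2, 18.7, 99.4], 0.62)]
phone [([488.3, -224.5, 11.4], 0.82)]
driver [([452.7, -83.9, 19.5], 0.8), ([465.4, 371.3, 15.4], 0.42)]
bottle [([694.9, 305.4, 98.2], 0.98)]
can [([578.4, 424.2, 96.8], 0.83)]
dish [([463.9, 366.9, 15.2], 0.87)]
cell [([565.6, -471.7, 2.9], 0.94), ([572.4, -131.1, 86.0], 0.58)]
wrist [[0.33, 0.91, 0.25, 107.28], [0.94, -0.32, -0.09, 518.07], [-0.0, 0.27, -0.96, 384.45], [0.0, 0.0, 0.0, 1.0]]
box []
lid []
bar []
knob []
nose []
keeper []
phone []
driver []
bottle []
can []
dish []
cell []
```

View pics/scene0.png

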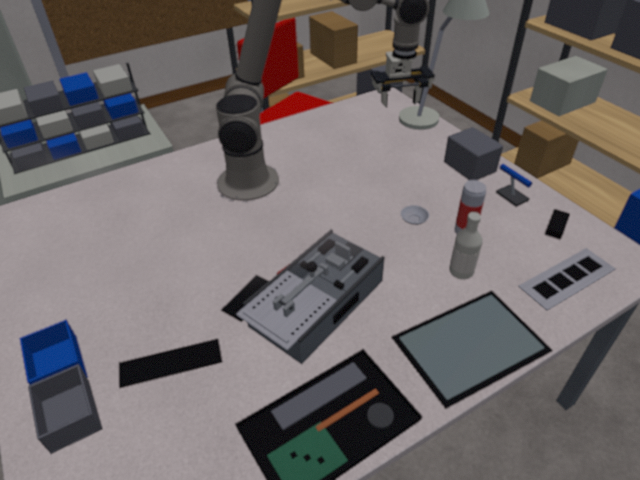

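View pics/side0.png

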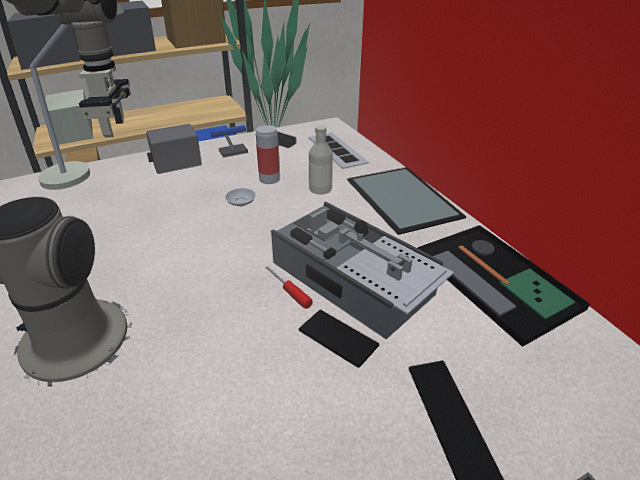

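The box lies yawed about 0.3 rad, with its +y pointing to the robot's left. The bar sits near (605,-95), and the phone and screwdriver are on the robot's side. I'm moving above the bar for a wrist view.

Call:
arm_command:
  deltas:
    - [0.02, -0.02, -0.014, 0]
    - [0.034, -0.02, -0.024, 0]
    - [0.034, -0.02, -0.024, 0]
    - [0.034, -0.02, -0.024, 0]
    - [0.034, -0.02, -0.024, 0]

```text
time: 2.45
tool_pos: [285.9, 337.9, 301.1]
tcp_rot: [-1.57, -0.0, -0.339]
contact_force: [1.2, 0.9, -0.2]
grip_width: 91.8
```

Call:
arm_command:
  deltas:
    - [0.034, 0, -0.024, 7]
    - [0.034, 0, -0.024, -7]
    - [0.034, 0, -0.024, 0]
    - [0.034, 0, -0.024, 0]
    - [0.034, 0, -0.024, 0]

```text
time: 2.95
tool_pos: [402.0, 165.3, 300.5]
tcp_rot: [-1.57, -0.001, -0.34]
contact_force: [1.7, 0.3, 0.5]
grip_width: 91.6
```

Call:
arm_command:
  deltas:
    - [0.034, 0, -0.024, 0]
    - [0.034, 0, -0.024, 0]
    - [0.034, 0, -0.024, 0]
    - [0.034, 0, -0.024, 0]
    - [0.034, 0, -0.024, 0]

```text
time: 3.45
tool_pos: [522.3, -4.6, 300.3]
tcp_rot: [-1.571, -0.0, -0.34]
contact_force: [-0.0, 0.3, 0.3]
grip_width: 91.7
```

Call:
arm_command:
  deltas:
    - [0.034, 0, -0.024, 8]
    - [0.034, 0, -0.02, 8]
    - [0.02, 0, -0.01, 8]
    - [0, 0, 0, 8]
    - [0, 0, 0, 8]

```text
time: 3.95
tool_pos: [577.2, -91.1, 299.5]
tcp_rot: [-1.571, 0.001, -1.046]
contact_force: [-0.3, 0.3, 0.1]
grip_width: 91.9
```

Call:
arm_command:
  deltas:
    - [0, 0, 0, 8]
    - [0, 0, 0, 6]
    - [0, 0, 0, 0]
    - [0, 0, 0, 0]

```text
time: 4.35
tool_pos: [577.0, -90.1, 300.2]
tcp_rot: [-1.571, 0.0, -1.28]
contact_force: [-0.6, -0.6, -0.1]
grip_width: 91.8
```

Run:
```python
from h import *
o,T=tool(); print(o['time'],o['tool_pos'],T.round(3).tolist(),o['contact_force'])
p=vision.capture('wrist'); save(p,'w1.png')
for n in ['box','lid','bar','knob','nose','keeper']: print(n,find(p,n,T))
```

```text
4.35 [576.96505659 -90.10781235 300.17081839] [[0.287, -0.0, 0.958, 576.965], [-0.958, 0.0, 0.287, -90.108], [-0.0, -1.0, 0.0, 300.171], [0.0, 0.0, 0.0, 1.0]] [-0.58884076 -0.59789875 -0.05889637]
box [([588.3, -37.0, 90.7], 0.57)]
lid [([613.2, -143.7, 91.0], 0.58)]
bar [([609.1, -88.7, 119.1], 0.89), ([557.9, 37.0, 91.9], 0.46)]
knob [([605.1, -92.4, 116.3], 0.97)]
nose [([588.5, -43.9, 119.6], 0.65)]
keeper [([557.6, 32.1, 88.3], 0.83)]
```

View pics/w1.png

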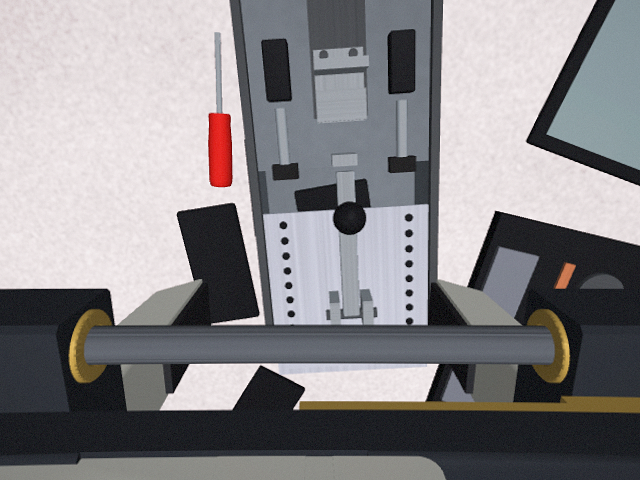

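```bash
cat >> h.py <<'E'
def ray(p,uv,z,T=None):
    M=c2w(p,T); q=cv2.undistortPoints(np.float64(uv).reshape(-1,1,2),p['camera_matrix'],p['dist_coeffs'])[:,0]
    d=np.c_[q,np.ones(len(q))]@M[:3,:3].T; return M[:3,3]+d*((z-M[2,3])/d[:,2])[:,None]
E
python3 - <<'E'
from h import *
o,T=tool(); p=vision.capture('wrist'); save(p,'w2.png'); print(p['camera_matrix'].round(1).tolist())
g=p['img'].astype(int).sum(2)
m=np.zeros((480,640),bool); m[195:240,325:375]=g[195:240,325:375]<110
n,l,st,ce=cv2.connectedComponentsWithStats(m.astype(np.uint8)); i=1+np.argmax(st[1:,4]); print('ball',st[i],ce[i])
print('knob',ray(p,[ce[i]],151,T))
L=ray(p,[(283,226),(292,314),(409,217),(409,322)],89,T); print(L.round(1))
for a,b in((0,1),(2,3)): d=L[a]-L[b]; print('axis',np.degrees(np.arctan2(-d[0],d[1])))
cv2.imwrite('pics/w2c.png',cv2.resize(p['img'][0:240,240:440,::-1],None,fx=3,fy=2.5,interpolation=cv2.INTER_CUBIC))
E
```

```text
[[409.1, 0.0, 318.9], [0.0, 409.1, 238.7], [0.0, 0.0, 1.0]]
ball [ 325  195   45   39 1076] [347.98698885 213.09944238]
knob [[600.01403753 -82.88099687 151.        ]]
[[ 550.  -125.2   89. ]
 [ 584.3 -214.9   89. ]
 [ 667.   -80.8   89. ]
 [ 705.8 -188.3   89. ]]
axis 20.91974774969148
axis 19.87331902604595
```

View pics/w2c.png

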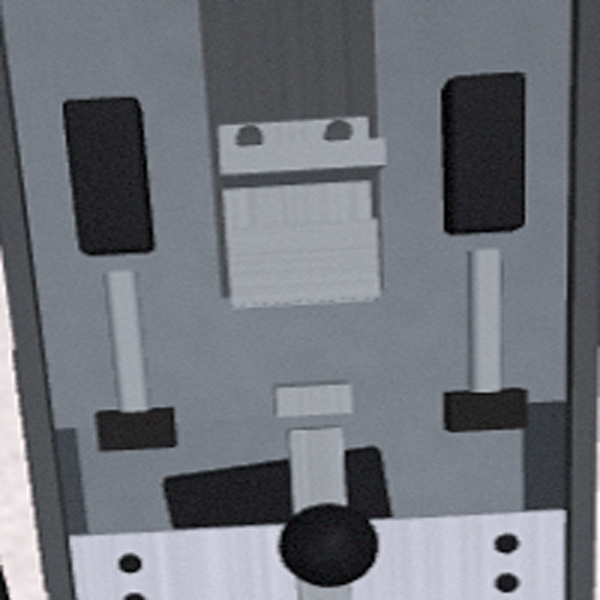

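Run:
```python
from h import *
o,T=tool(); p=vision.capture('wrist')
C=lambda x,y:(240+x/3,y/2.5)
pts={'ball':(C(328,545),151),'toothfar':(C(302,218),105),'toothnear':(C(305,298),105),'wallnear':(C(303,167),130),'nosefront':(C(314,383),119),'noseback':(C(314,412),119),'deckL':(C(88,533),85),
'edgeL':(C(100,100),94),'plL0':(C(120,272),100),'plL1':(C(133,410),100),'plR0':(C(485,250),100),'plR1':(C(485,390),100),'ltop':(C(228,300),85),'rtop':(C(380,295),85)}
W={k:ray(p,[v[0]],v[1],T)[0] for k,v in pts.items()}
for k in W: print(k,W[k].round(1))
def ang(a,b): d=W[a]-W[b]; print(a,b,np.degrees(np.arctan2(-d[0],d[1])).round(2))
ang('plL0','plL1');ang('plR0','plR1');ang('nosefront','ball');ang('toothfar','ball');ang('toothnear','nosefront')
ey=np.array([-np.sin(np.radians(20.3)),np.cos(np.radians(20.3)),0])
ex=np.array([ey[1],-ey[0],0])
for k in W: d=W[k]-W['ball']; print(k,(d@ex).round(1),(d@ey).round(1))
# knob with side/scene
for c in ['scene','side']:
    q=vision.capture(c); save(q,c+'1.png'); w=q['world_to_cam']; P=w[:3]@np.r_[W['ball'],1]; uv=cv2.projectPoints(W['ball'].reshape(1,3),cv2.Rodrigues(w[:3,:3])[0],w[:3,3],q['camera_matrix'],q['dist_coeffs'])[0].ravel(); print(c,uv)
    u,v=uv.astype(int); cv2.imwrite(f'pics/{c}1c.png',cv2.resize(q['img'][v-50:v+50,u-65:u+65,::-1],None,fx=4,fy=4,interpolation=cv2.INTER_CUBIC))
a=np.hstack([cv2.imread(f'pics/{c}1c.png') for c in('scene','side')]); cv2.imwrite('pics/c1.png',cv2.resize(a,(800,308)))
```

```text
ball [602.4 -86.6 151. ]
toothfar [565.9  13.3 105. ]
toothnear [574.7 -11.8 105. ]
wallnear [560.9  25.7 130. ]
nosefront [585.1 -38.6 119. ]
noseback [588.1 -48.1 119. ]
deckL [ 533.4 -117.4   85. ]
edgeL [498.7  34.1  94. ]
plL0 [519.4 -18.9 100. ]
plL1 [535.8 -64.8 100. ]
plR0 [621.1  19.  100. ]
plR1 [637.7 -27.  100. ]
ltop [552.8 -18.8  85. ]
rtop [597.7  -3.6  85. ]
plL0 plL1 19.74
plR0 plR1 19.86
nosefront ball 19.78
toothfar ball 20.06
toothnear nosefront 21.23
ball 0.0 0.0
toothfar 0.4 106.4
toothnear -0.0 79.7
wallnear 0.1 119.6
nosefront 0.5 51.0
noseback -0.0 41.0
deckL -75.4 -5.0
edgeL -55.4 149.1
plL0 -54.4 92.2
plL1 -54.8 43.5
plR0 54.2 92.4
plR1 53.9 43.6
ltop -23.0 80.8
rtop 24.4 79.4
scene [310.33119145 266.31225353]
side [361.39261316 226.4667566 ]
```

View pics/c1.png

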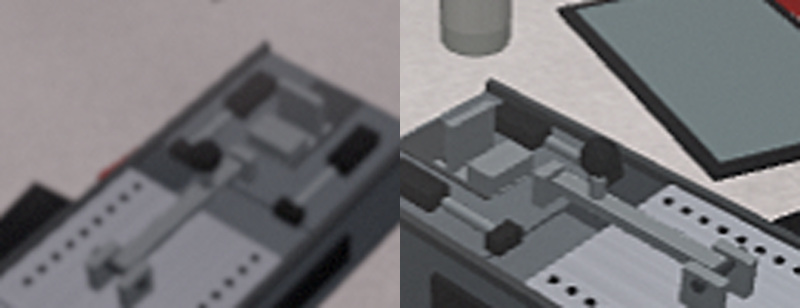

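The knob is at about (602.4,-86.6,151) and the box yaw is 20.0°. Relative to the knob along box y, the nose front is at +50 and the tooth runs +79.7 to +106.4, so the lid must travel about 68.4 mm. I'm aligning, descending partway and rechecking.

Call:
arm_command:
  deltas:
    - [0, 0, 0, -3.3]
    - [0.0054, 0.01, 0.025, 0]
    - [0, 0.03, 0, 0]
    - [0, 0.02, 0, 0]
    - [0, 0, 0, 0]

```text
time: 5.4
tool_pos: [600.8, -86.3, 237.0]
tcp_rot: [-1.576, 0.004, -1.225]
contact_force: [0.0, 0.5, -0.6]
grip_width: 91.6
```

Run:
```python
from h import *
o,T=tool(); p=vision.capture('wrist'); save(p,'w3.png'); print(o['tool_pos'],T[:3,2],o['contact_force'])
g=p['img'].astype(np.uint8); 
uv=np.linalg.inv(T@p['mount'])@np.array([602.4,-86.6,151,1]); uv=(p['camera_matrix']@(uv[:3]/uv[2]))[:2]; print(uv)
c=cv2.HoughCircles(cv2.medianBlur(cv2.cvtColor(g,cv2.COLOR_RGB2GRAY),3),cv2.HOUGH_GRADIENT,1,40,param1=80,param2=14,minRadius=13,maxRadius=30)
if c is not None:
  for x in c[0][:6]: print(x, ray(p,[x[:2]],151,T)[0].round(1))
u,v=uv.astype(int);cv2.imwrite('pics/w3c.png',cv2.resize(p['img'][max(v-80,0):v+80,u-80:u+80,::-1],None,fx=3,fy=3))
```

```text
[600.84672262 -86.26826747 236.95412002] [ 0.94071812  0.33914888 -0.00523979] [ 0.02612193  0.53188001 -0.57747593]
[321.66446657 234.46522073]
[320.5 233.5  20.3] [601.4 -86.2 151. ]
[ 94.5 326.5  18. ] [ 471.3 -207.5  151. ]
[542.5 326.5  18. ] [775.  -96.8 151. ]
[149.5 385.5  27.2] [ 520.3 -242.   151. ]
[406.5 304.5  19.3] [ 677.2 -114.6  151. ]
[446.5 338.5  25.8] [ 715.  -129.4  151. ]
```

View pics/w3c.png

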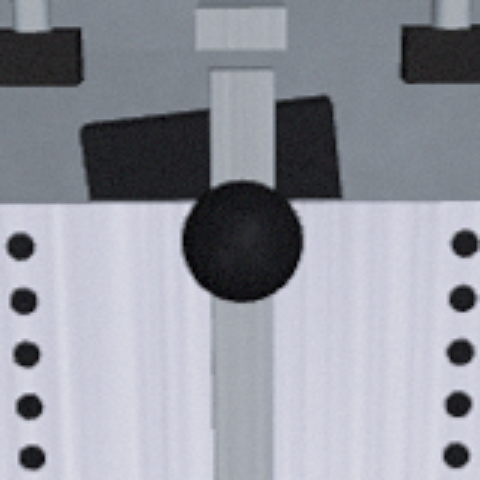

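The ball at crop (242,241) agrees with the prediction to about 1 mm. Next I descend and grip.

Call:
arm_command:
  deltas:
    - [0, 0.03, 0, 0]
    - [0, 0.03, 0, 0]
    - [0, 0.025, 0, 0]
    - [0, 0.012, 0, 0]
    - [0, 0.003, 0, 0]

```text
time: 5.95
tool_pos: [602.5, -86.8, 140.3]
tcp_rot: [-1.571, 0.0, -1.225]
contact_force: [-0.1, -0.6, -0.5]
grip_width: 91.6
```

Call:
arm_command:
  deltas:
    - [0, 0, 0, 0]
    - [0, 0, 0, 0]

```text
time: 6.15
tool_pos: [603.4, -87.0, 142.0]
tcp_rot: [-1.568, -0.002, -1.225]
contact_force: [-0.7, -0.4, -0.2]
grip_width: 91.5
```

Call:
arm_command:
  deltas:
    - [0, 0, 0, 0]
    - [0, 0, 0, 0]
    - [0, 0, 0, 0]
    - [0, 0, 0, 0]
    - [0, 0, 0, 0]
  claw: 255

```text
time: 6.65
tool_pos: [602.3, -86.7, 140.3]
tcp_rot: [-1.571, 0.0, -1.225]
contact_force: [-0.1, 0.8, -0.5]
grip_width: 56.6
```

Call:
arm_command:
  deltas:
    - [0, 0, 0, 0]
    - [0, 0, 0, 0]
    - [0, 0, 0, 0]

```text
time: 6.95
tool_pos: [602.3, -86.7, 140.2]
tcp_rot: [-1.571, 0.0, -1.225]
contact_force: [0.4, 0.1, 0.4]
grip_width: 32.1
```

Call:
arm_command:
  deltas:
    - [0, 0, 0, 0]
    - [0, 0, 0, 0]
    - [0, 0, 0, 0]

```text
time: 7.25
tool_pos: [602.3, -86.7, 140.2]
tcp_rot: [-1.571, 0.0, -1.225]
contact_force: [-0.5, 0.2, -0.1]
grip_width: 8.1
```

Call:
arm_command:
  deltas:
    - [0, 0, 0, 0]

```text
time: 7.35
tool_pos: [602.3, -86.7, 140.2]
tcp_rot: [-1.571, 0.0, -1.225]
contact_force: [0.3, 0.3, -0.4]
grip_width: 1.9
```

The gripper closed on nothing, so I'm looking.

Run:
```python
from h import *
o,T=tool(); p=vision.capture('wrist'); q=vision.capture('side'); s=vision.capture('scene')
def pr(q,P): w=q['world_to_cam']; return cv2.projectPoints(np.float64(P).reshape(-1,1,3),cv2.Rodrigues(w[:3,:3])[0],w[:3,3],q['camera_matrix'],q['dist_coeffs'])[0].reshape(-1,2)
print(o['tool_pos'])
f=lambda i:cv2.resize(i[:,:,::-1],(400,300),interpolation=cv2.INTER_CUBIC)
I=[f(p['img'])]
for c in(q,s):
    u,v=pr(c,[[602.4,-86.6,151]])[0].astype(int); I.append(f(c['img'][v-60:v+60,u-80:u+80]))
cv2.imwrite('pics/m.png',np.vstack([np.hstack(I[:2]),np.hstack([I[2],I[2]*0])]))
```

```text
[602.30608728 -86.68187107 140.19309356]
```

View pics/m.png

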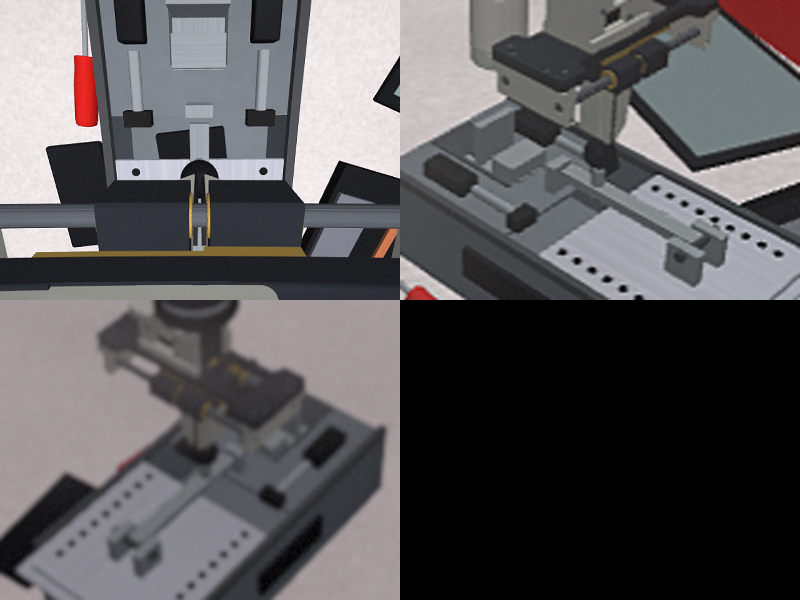

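Run:
```python
from h import *
o,T=tool(); p=vision.capture('wrist'); q=vision.capture('side'); s=vision.capture('scene')
def pr(q,P):
    w=q['world_to_cam'] if 'world_to_cam' in q else np.linalg.inv(T@q['mount']); return cv2.projectPoints(np.float64(P).reshape(-1,1,3),cv2.Rodrigues(w[:3,:3])[0],w[:3,3],q['camera_matrix'],q['dist_coeffs'])[0].reshape(-1,2)
t=o['tool_pos']; tip=t+8*T[:3,1]; g=t-11*T[:3,1]; ball=np.array([602.2,-86.5,151])
I=[]
for c,h in((p,50),(q,30),(s,30)):
    P=pr(c,[ball,tip,g]); print(P.round(1).tolist()); u,v=P[0].astype(int); k=300/h/2
    im=cv2.resize(c['img'][v-h:v+h,u-h*4//3:u+h*4//3,::-1],(400,300),interpolation=cv2.INTER_CUBIC)
    for x,col in zip(P,((0,0,255),(0,255,0),(255,255,0))): cv2.circle(im,tuple(int(a) for a in ((x-[u-h*4//3,v-h])*k)),3,col,-1)
    I.append(im)
h=30
u,v=pr(q,[ball])[0].astype(int)
I.append(cv2.resize(q['img'][v-h:v+h,u-40:u+40,::-1],(400,300),interpolation=cv2.INTER_CUBIC))
cv2.imwrite('pics/m2.png',np.vstack([np.hstack(I[:2]),np.hstack(I[2:])]))
```

```text
[[318.8, 286.3], [318.9, 272.4], [318.9, 286.9]]
[[361.3, 226.5], [360.9, 233.9], [361.4, 226.4]]
[[310.3, 266.3], [310.5, 271.7], [310.3, 266.3]]
```

View pics/m2.png

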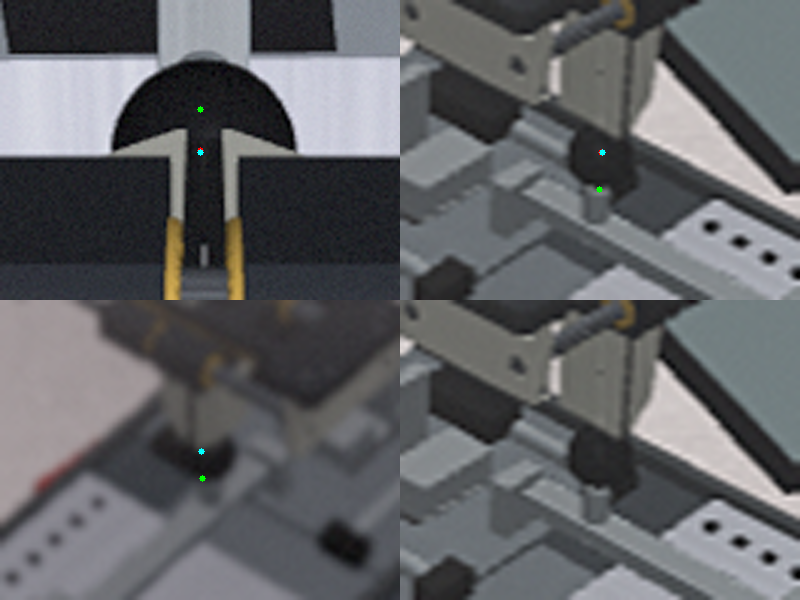

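Call:
arm_command:
  deltas:
    - [0, -0.004, 0, 0]
    - [0, -0.004, 0, 0]
    - [0, 0, 0, 0]

```text
time: 7.95
tool_pos: [602.8, -86.8, 149.2]
tcp_rot: [-1.569, -0.001, -1.225]
contact_force: [-0.8, 0.3, 0.4]
grip_width: 0.5
```

Call:
arm_command:
  deltas:
    - [0, -0.006, 0, 0]
    - [0, 0, 0, 0]

```text
time: 8.15
tool_pos: [602.8, -86.8, 155.2]
tcp_rot: [-1.569, -0.001, -1.225]
contact_force: [-0.0, -0.7, 0.4]
grip_width: 0.5
```

Run:
```python
from h import *
o,T=tool(); print(o['tool_pos'],o['contact_force'],o['grip_width'],o['time']); p=vision.capture('wrist'); q=vision.capture('side')
h=45
a=cv2.resize(p['img'][200:320,240:400,::-1],(400,300),interpolation=cv2.INTER_CUBIC)
b=cv2.resize(q['img'][181:271,301:421,::-1],(400,300),interpolation=cv2.INTER_CUBIC)
cv2.imwrite('pics/m3.png',np.hstack([a,b]))
```

```text
[602.8057914  -86.82358466 155.21627744] [-0.01208002 -0.68892983  0.37490341] 0.5443916088811923 8.15
```

View pics/m3.png

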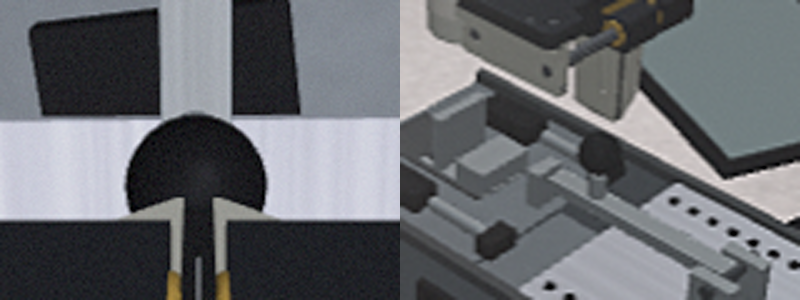

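The side view shows real finger ends well above the ball. By both the wrist and side views they are about 33 mm short of what the tool frame says, so I closed above the knob. I'm reopening and going lower, to about TCP z 113, with force checks.

Call:
arm_command:
  deltas:
    - [0, 0, 0, 0]
    - [0, 0, 0, 0]
    - [0, 0, 0, 0]
    - [0, 0, 0, 0]
    - [0, 0, 0, 0]
  claw: 0

```text
time: 8.75
tool_pos: [602.3, -86.7, 154.1]
tcp_rot: [-1.571, 0.0, -1.225]
contact_force: [-0.8, -0.5, -1.2]
grip_width: 35.8
```

Call:
arm_command:
  deltas:
    - [0, 0.005, 0, 0]
    - [0, 0.005, 0, 0]
    - [0, 0.005, 0, 0]
    - [0, 0, 0, 0]
    - [0, 0, 0, 0]

```text
time: 9.25
tool_pos: [602.2, -86.7, 138.9]
tcp_rot: [-1.571, 0.0, -1.225]
contact_force: [-1.1, 0.2, 0.5]
grip_width: 75.8
```

Call:
arm_command:
  deltas:
    - [0, 0.005, 0, 0]
    - [0, 0.005, 0, 0]
    - [0, 0.004, 0, 0]
    - [0, 0, 0, 0]

```text
time: 9.65
tool_pos: [601.8, -86.6, 124.3]
tcp_rot: [-1.572, 0.001, -1.225]
contact_force: [0.1, 0.2, 0.2]
grip_width: 91.7
```

Call:
arm_command:
  deltas:
    - [0, 0.004, 0, 0]
    - [0, 0.004, 0, 0]
    - [0, 0.004, 0, 0]
    - [0, 0, 0, 0]

```text
time: 10.05
tool_pos: [601.9, -86.6, 112.4]
tcp_rot: [-1.572, 0.001, -1.225]
contact_force: [-0.6, -0.4, -0.5]
grip_width: 91.6
```

Run:
```python
from h import *
o,T=tool(); print(o['tool_pos'],o['contact_force'],o['grip_width'],o['time']); p=vision.capture('wrist'); q=vision.capture('side')
a=cv2.resize(p['img'][150:390,160:480,::-1],(400,300),interpolation=cv2.INTER_CUBIC)
b=cv2.resize(q['img'][181:271,301:421,::-1],(400,300),interpolation=cv2.INTER_CUBIC)
cv2.imwrite('pics/m4.png',np.hstack([a,b]))
```

```text
[601.92021651 -86.55085657 112.42006821] [-0.62614007 -0.39199776 -0.51382453] 91.57859839933276 10.05
```

View pics/m4.png

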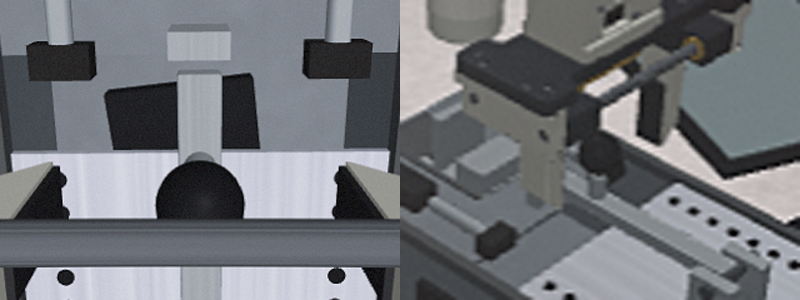

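The tips now sit about 15 mm below ball centre, straddling it (midpoint about (599,172), ball (602,153)). Closing.

Call:
arm_command:
  deltas:
    - [0, 0, 0, 0]
    - [0, 0, 0, 0]
    - [0, 0, 0, 0]
    - [0, 0, 0, 0]
    - [0, 0, 0, 0]
  claw: 255

```text
time: 10.65
tool_pos: [602.3, -86.7, 113.3]
tcp_rot: [-1.571, -0.0, -1.225]
contact_force: [-0.1, 1.4, 0.2]
grip_width: 56.2
```

Call:
arm_command:
  deltas:
    - [0, 0, 0, 0]
    - [0, 0, 0, 0]
    - [0, 0, 0, 0]
    - [0, 0, 0, 0]
    - [0, 0, 0, 0]

```text
time: 11.15
tool_pos: [602.3, -86.7, 113.2]
tcp_rot: [-1.571, 0.0, -1.225]
contact_force: [0.1, 0.2, 0.4]
grip_width: 26.6
```

Call:
arm_command:
  deltas:
    - [0, 0, 0, 0]
    - [0.0015, -0.0038, 0, 0]
    - [0.0017, -0.0038, 0, 0]
    - [0, 0, 0, 0]

```text
time: 11.55
tool_pos: [603.4, -89.8, 121.1]
tcp_rot: [-1.571, 0.0, -1.225]
contact_force: [0.5, 0.0, -3.8]
grip_width: 26.6
```

Call:
arm_command:
  deltas:
    - [0.0017, -0.0038, 0, 0]
    - [0.0018, -0.0038, 0, 0]
    - [0, 0, 0, 0]
    - [0, 0, 0, 0]

```text
time: 11.95
tool_pos: [604.7, -93.1, 128.5]
tcp_rot: [-1.571, -0.0, -1.225]
contact_force: [1.4, -0.5, -3.9]
grip_width: 26.5
```

Run:
```python
from h import *
o,T=tool(); print(o['tool_pos'],o['contact_force'],o['moment'],o['grip_width'],o['time']); p=vision.capture('wrist'); q=vision.capture('side')
a=cv2.resize(p['img'][150:390,160:480,::-1],(400,300),interpolation=cv2.INTER_CUBIC)
b=cv2.resize(q['img'][181:271,301:421,::-1],(400,300),interpolation=cv2.INTER_CUBIC)
cv2.imwrite('pics/m5.png',np.hstack([a,b]))
```

```text
[604.66077813 -93.13872326 128.52811254] [ 1.38371248 -0.54507466 -3.93227669] [ 0.03196941 -0.16766644 -0.01800725] 26.50395054874318 11.95
```

View pics/m5.png

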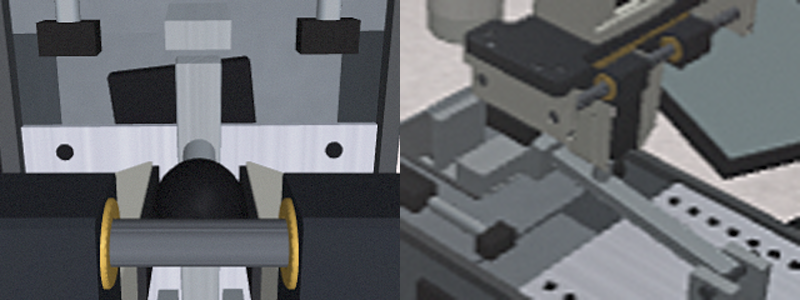

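The knob is held: 26.5 mm grip, bar weight 3.9 N, bar raised. Pushing the lid shut in steps and watching the force.

Call:
arm_command:
  deltas:
    - [-0.004, 0, 0, 0]
    - [-0.006, 0, 0, 0]
    - [-0.006, 0, 0, 0]
    - [-0.004, 0, 0, 0]

```text
time: 12.45
tool_pos: [597.8, -74.5, 128.2]
tcp_rot: [-1.571, -0.001, -1.225]
contact_force: [2.6, -3.0, -6.3]
grip_width: 26.8
```

Call:
arm_command:
  deltas:
    - [-0.004, 0, 0, 0]
    - [-0.004, 0, 0, 0]
    - [-0.004, 0, 0, 0]
    - [-0.004, 0, 0, 0]

```text
time: 12.85
tool_pos: [592.1, -59.2, 128.3]
tcp_rot: [-1.571, -0.0, -1.225]
contact_force: [1.3, -5.3, -7.2]
grip_width: 26.1
```

Call:
arm_command:
  deltas:
    - [-0.004, 0, 0, 0]
    - [-0.004, 0, 0, 0]
    - [-0.004, 0, 0, 0]
    - [-0.004, 0, 0, 0]

```text
time: 13.25
tool_pos: [586.9, -44.9, 128.2]
tcp_rot: [-1.571, -0.002, -1.225]
contact_force: [2.4, -7.3, -8.1]
grip_width: 26.4
```

Call:
arm_command:
  deltas:
    - [-0.004, 0, 0, 0]
    - [-0.003, 0, 0, 0]
    - [-0.003, 0, 0, 0]
    - [0, 0, 0, 0]

```text
time: 13.65
tool_pos: [583.1, -34.9, 128.2]
tcp_rot: [-1.572, -0.0, -1.225]
contact_force: [1.9, -6.1, -7.1]
grip_width: 26.4
```

Travel is 62.1 mm as commanded, with the spring force as expected. I'm inching on to find the stop wall gently.

Call:
arm_command:
  deltas:
    - [-0.002, 0, 0, 0]
    - [-0.002, 0, 0, 0]
    - [0, 0, 0, 0]

```text
time: 13.95
tool_pos: [581.8, -31.3, 128.2]
tcp_rot: [-1.572, -0.001, -1.225]
contact_force: [1.1, -5.7, -6.7]
grip_width: 26.2
```

Call:
arm_command:
  deltas:
    - [-0.001, 0, 0, 0]
    - [0, 0, 0, 0]

```text
time: 14.15
tool_pos: [581.5, -30.4, 128.2]
tcp_rot: [-1.572, -0.001, -1.225]
contact_force: [1.7, -6.1, -8.4]
grip_width: 26.3
```

Run:
```python
from h import *
o,T=tool(); print(o['tool_pos'],o['contact_force'],o['moment'],o['grip_width'],o['time']); p=vision.capture('wrist')
cv2.imwrite('pics/m6.png',cv2.resize(p['img'][100:340,160:480,::-1],(800,600),interpolation=cv2.INTER_CUBIC))
```

```text
[581.49631272 -30.40633131 128.23182692] [ 1.71404718 -6.10668453 -8.43472445] [-0.95078366 -0.21221719 -0.02205974] 26.29940030916633 14.15
```

View pics/m6.png

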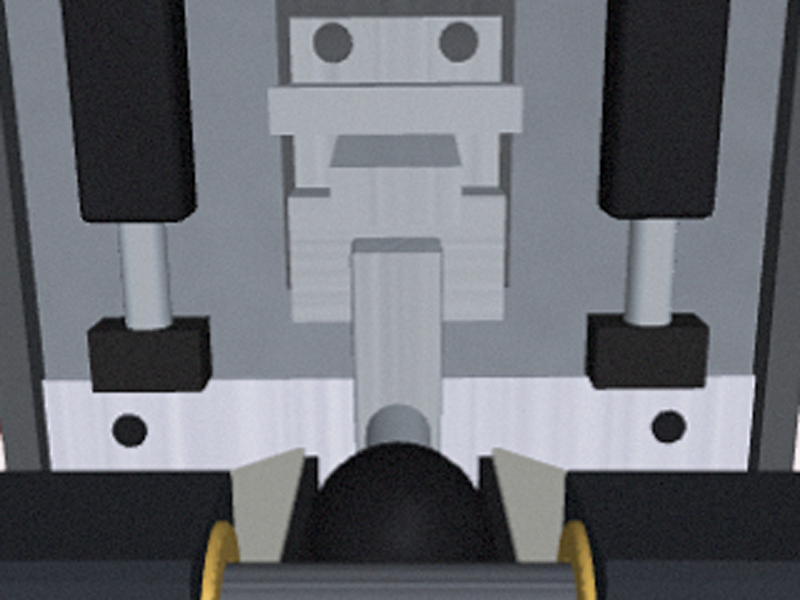

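Run:
```python
from h import *
o,T=tool(); p=vision.capture('wrist')
t=np.radians(20); ey=np.array([-np.sin(t),np.cos(t),0])
g=np.array([602.3,-86.7,0])
C=lambda x,y:(160+x/2.5,100+y/2.5)
for n,c,z in [('wall near',C(398,132),130),('wall far',C(398,88),130),('tooth far R',C(483,190),105),('tooth far L',C(310,190),105),('tooth near',C(398,321),105),('nose front top',C(398,167),142.1),('barend top',C(398,240),137+3)]:
    W=ray(p,[c],z,T)[0]; print(n,((W-g)@ey).round(1))
a=.15; trav=67
print('nose front top exp', trav+155*np.cos(a)-5*np.sin(a)-105,'back bottom',trav+145*np.cos(a)+22*np.sin(a)-105)
```

```text
wall near 119.4
wall far 126.8
tooth far R 106.2
tooth far L 106.3
tooth near 78.9
nose front top 114.5
barend top 102.0
nose front top exp 114.51232641771855 back bottom 108.6594452151453
```

The wrist view and calculation agree: the notch spans 106.2–120 mm, and the lowered nose would span 107–117. I'm lowering along the arc with a 1 mm forward bias.

Call:
arm_command:
  deltas:
    - [-0.002, 0.003, 0, 0]
    - [-0.002, 0.003, 0, 0]
    - [0, 0, 0, 0]

```text
time: 14.55
tool_pos: [580.1, -26.6, 122.0]
tcp_rot: [-1.572, -0.001, -1.225]
contact_force: [1.9, -5.2, -8.1]
grip_width: 26.2
```

Call:
arm_command:
  deltas:
    - [-0.0014, 0.003, 0, 0]
    - [-0.0013, 0.003, 0, 0]
    - [0, 0, 0, 0]

```text
time: 14.85
tool_pos: [579.2, -24.1, 116.3]
tcp_rot: [-1.572, -0.001, -1.225]
contact_force: [0.4, -6.3, -4.2]
grip_width: 26.1
```

Call:
arm_command:
  deltas:
    - [-0.0006, 0.0015, 0, 0]
    - [0, 0, 0, 0]

```text
time: 15.05
tool_pos: [579.1, -23.7, 115.1]
tcp_rot: [-1.572, -0.001, -1.225]
contact_force: [0.7, -5.7, -5.0]
grip_width: 26.0
```

Only 1.9 mm above home, well below tooth-top height (about 9 mm), so the nose is in the notch. Finishing the drop, then easing back onto the tooth.

Call:
arm_command:
  deltas:
    - [-0.0003, 0.0015, 0, 0]
    - [0, 0, 0, 0]

```text
time: 15.25
tool_pos: [578.9, -23.2, 113.6]
tcp_rot: [-1.572, -0.001, -1.225]
contact_force: [0.2, -5.4, -4.3]
grip_width: 26.3
```

Call:
arm_command:
  deltas:
    - [0.001, 0, 0, 0]
    - [0.001, 0, 0, 0]
    - [0, 0, 0, 0]

```text
time: 15.55
tool_pos: [579.6, -25.0, 113.5]
tcp_rot: [-1.572, -0.0, -1.225]
contact_force: [-1.5, -5.5, -3.7]
grip_width: 26.6
```

Call:
arm_command:
  deltas:
    - [0.0005, 0, 0, 0]
    - [0, 0, 0, 0]

```text
time: 15.75
tool_pos: [579.7, -25.5, 113.5]
tcp_rot: [-1.572, -0.0, -1.225]
contact_force: [-1.5, -6.0, -3.2]
grip_width: 26.2
```

Call:
arm_command:
  deltas:
    - [0, 0, 0, 0]
    - [0, 0, 0, 0]
    - [0, 0, 0, 0]
    - [0, 0, 0, 0]
    - [0, 0, 0, 0]
  claw: 0

```text
time: 16.25
tool_pos: [580.3, -24.9, 113.6]
tcp_rot: [-1.57, 0.0, -1.225]
contact_force: [0.3, -0.8, -0.2]
grip_width: 61.6
```

Call:
arm_command:
  deltas:
    - [0, 0, 0, 0]
    - [0, 0, 0, 0]
    - [0, 0, 0, 0]
    - [0, 0, 0, 0]

```text
time: 16.65
tool_pos: [580.2, -25.2, 113.4]
tcp_rot: [-1.571, 0.0, -1.225]
contact_force: [-0.7, 0.2, -0.2]
grip_width: 90.7
```

Call:
arm_command:
  deltas:
    - [0, -0.01, 0, 0]
    - [0, -0.03, 0, 0]
    - [0, -0.04, 0, 0]
    - [0, -0.04, 0, 0]
    - [0, -0.02, 0, 0]

```text
time: 17.15
tool_pos: [581.3, -25.3, 258.3]
tcp_rot: [-1.565, -0.003, -1.225]
contact_force: [-0.1, -0.3, 0.1]
grip_width: 92.0
```

Run:
```python
from h import *
o,T=tool(); print(o['tool_pos'],o['contact_force'],o['grip_width'],o['time']); p=vision.capture('wrist')
q=vision.capture('side')
for n in ['phone','driver','bottle','can','dish','cell']: print(n,find(q,n,T,1))
c=cv2.HoughCircles(cv2.medianBlur(cv2.cvtColor(p['img'],cv2.COLOR_RGB2GRAY),3),cv2.HOUGH_GRADIENT,1,40,param1=80,param2=14,minRadius=13,maxRadius=30)
for x in c[0][:4]: print(x, ray(p,[x[:2]],151,T)[0].round(1))
a=cv2.resize(p['img'][:,:,::-1],(400,300)); b=cv2.resize(q['img'][150:300,260:460,::-1],(400,300),interpolation=cv2.INTER_CUBIC)
d=cv2.resize(p['img'][90:270,200:440,::-1],(400,300),interpolation=cv2.INTER_CUBIC)
cv2.imwrite('pics/m7.png',np.vstack([np.hstack([a,b]),np.hstack([d,d*0])]))
```

```text
[581.29847067 -25.3306144  258.31819386] [-0.08615822 -0.30930765  0.14147483] 92.02255805912044 17.15
phone [([487.8, -223.1, 8.1], 0.59)]
driver [([452.1, -90.2, 19.6], 0.84)]
bottle [([688.9, 302.6, 61.4], 0.62)]
can [([579.0, 424.1, 97.2], 0.74)]
dish [([455.2, -88.5, 17.7], 0.62)]
cell [([567.8, -470.3, 8.4], 0.92)]
[316.5 225.5  18.2] [580.2 -26.1 151. ]
[ 95.5 328.5  19.9] [ 446.2 -162.1  151. ]
[424.5 383.5  22.4] [ 708.5 -121.7  151. ]
[322.5 311.5  17.9] [608.  -89.5 151. ]
```

Call:
arm_command:
  deltas:
    - [0, 0, 0, 0]
    - [0, 0, 0, 0]
    - [0, 0, 0, 0]
    - [0, 0, 0, 0]
    - [0, 0, 0, 0]

```text
time: 18.05
tool_pos: [580.2, -25.2, 253.4]
tcp_rot: [-1.571, 0.0, -1.225]
contact_force: [0.1, 0.2, -0.6]
grip_width: 92.2
```

Call:
arm_command:
  deltas:
    - [0, 0, 0, 0]
    - [0, 0, 0, 0]
    - [0, 0, 0, 0]
    - [0, 0, 0, 0]
    - [0, 0, 0, 0]

```text
time: 18.55
tool_pos: [580.1, -25.2, 253.4]
tcp_rot: [-1.571, 0.0, -1.225]
contact_force: [-0.7, 0.2, 0.3]
grip_width: 91.9
```

Run:
```python
from h import *
o,T=tool(); print(o['time'],o['tool_pos'],o['contact_force']); p=vision.capture('wrist')
c=cv2.HoughCircles(cv2.medianBlur(cv2.cvtColor(p['img'],cv2.COLOR_RGB2GRAY),3),cv2.HOUGH_GRADIENT,1,40,param1=80,param2=14,minRadius=13,maxRadius=30)
x=min(c[0],key=lambda x:abs(x[0]-318)+abs(x[1]-225)); W=ray(p,[x[:2]],151,T)[0]
t=np.radians(20); print(x,W.round(1),'travel',((W-[602,-86.5,151])@[-np.sin(t),np.cos(t),0]).round(1))
for n in['nose','keeper','lid']: print(n,find(p,n,T,1))
job.close_job()
```

```text
18.55 [580.10946282 -25.16657464 253.41693572] [-0.73739488  0.18555544  0.25373377]
[318.5 226.5  18.5] [579.6 -24.9 151. ] travel 65.5
nose [([566.9, 16.3, 118.6], 0.8)]
keeper [([555.5, 46.0, 90.3], 0.96)]
lid [([595.6, -83.3, 89.2], 0.77)]
the job is handed in; nothing more can be done
```

The box is closed and latched, and I handed the job in at 18.6 s. I gripped the knob, raised the bar about 0.15 rad, pushed the lid about 67 mm over the tooth, and lowered the nose into the notch. I then eased back onto the tooth, opened the gripper and withdrew upward.

**Last checks:**
- **Latch:** About 2 s after release the knob measured 65.5 mm forward of its start, and 66.3 mm was expected with the nose against the tooth. An unlatched lid would have been pushed back to under about 59 mm.
- **Bar height:** At release the knob was within 0.5 mm of its fully-down height, whereas a bar on top of the tooth would stand about 9 mm higher.
- **Forces:** The wrist force stayed under about 12 N in every reading, and none showed the nose hitting the tooth or wall. After I let go it read about 0 N.

**What went wrong or disagreed:**
- **First grasp:** It closed on air above the knob. The camera views put the fingertips about 33 mm short of what the tool frame says. I reopened, went lower and gripped it without disturbing anything.
- **Final picture:** The 12-picture limit was used up, so I checked the latched state from measurements, not by eye.
- **Bystanders:** The side camera still found the phone, driver, can and cell where they were, within about 7 mm. The bottle's confidence was low and its height was off. The network gave the driver's spot for the dish, so I couldn't confirm the dish. The arm passed above the bystanders and no reading showed contact.

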